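# Fit the splined perch into the sprung play stand

### The arm

A 6-joint arm with a two-finger parallel gripper is mounted at the origin on the work surface. World frame = base frame: x ahead of the robot, y to its left, z up, the work surface at z = 0. Lengths are in m, angles in rad, forces in N, time in s.
With the tool pointing down it reaches from about 0.325 to 0.85 m from the base axis. Payload 15.5 kg.
Tool frame: the origin (TCP) lies between the finger pads; the fingertips stand 19 mm ahead of it and the grasp point (between the pads) is the TCP; z points along the fingers, y is the line along which they close (so a half turn about z gives the same grasp; the last joint's range is limited). The gripper opens to 91 mm and grips with 3 to 60 N. Pads are 32 mm wide; open, the fingers measure 118 mm over their backs; the gripper's body (76 mm by 178 mm) begins 60 mm behind the grasp point.
Start: joints at [-1.228, 0.494, 1.345, -0, 1.302, -0.096], TCP at [0.265, -0.566, 0.194] pointing down, gripper open.
Joint ranges: [-2.91, 2.91], [-0.82, 2.16], [0.22, 2.67], [-1.22, 4.37], [0.12, 2.79], [-3.08, 3.08]. Speed limits (rad/s): [1.89, 1.89, 2.57, 3.01, 3.01, 3.01].

### API

Orientations are given as a unit quaternion [w, x, y, z].
In Python, from bench import r gives the robot as it stands. The module is installed in compiled form; this text tells all that it offers.
- The arm moves only by the shell command python3 -m creep 'ROWS' [OPENING] [FORCE]. ROWS is text: rows parted by semicolons, each of 6 numbers parted by spaces: the shift along the tool's x, y, z in units of 25 mm (1.0 is 25 mm), then the turn, a rotation vector about the tool's x, y, z in units of 8 degrees (1.0 is 8 degrees). A call has 1 to 10 rows; each row is the pose to reach, as a shift and turn from the pose commanded when the call began, along the tool's axes at that moment; what a row does not reach only later rows make up. A row lasts 1/10 s, in which the tool goes at most 50 mm and 8.59 degrees, less where a joint would pass 70% of its speed; a pose out of reach is approached as far as the arm can. A call with a gripper value outside its range is refused whole. OPENING is the gripper's target within -1 to 1 (fully open at 1, half-way at 0, shut at -1), set as the call begins (- or left out, the last holds). The fingers move at their own pace and stop on an object; FORCE is the grip in N (left out, the last holds). Time passes only in rows, so rows that repeat a pose let the fingers close. It gives the time, the measured TCP pose, the force, the opening and the grip force at its end, in the units of the state.
- r.sense(): the state, without advancing time (a new reading comes with each control period).
- r.snapshot(name): name is "scene" or "top" or "wrist"; returns the picture (400x640x3 uint8, red, green, blue); there is no depth.
- r.camera_info(name): a dict with "vertical_fov" (degrees; the focal length in pixels is half the picture's height over the tangent of half this angle, whatever the lens; pixels are square), "cx", "cy" (the principal point, pixels), "R" (3x3) and "t" (3): a world point X has camera coordinates R X + t; the wrist camera has in their place "mount" (4x4, takes a point from camera to tool coordinates, whose origin is the TCP and whose axes are the flange's). Camera axes: x right, y down, z forward; pixel columns grow to the right and rows downward; lengths in m; the calibration is good to about 2 mm. A picture is of the moment at which its call begins: read the wrist's pose just before it. camera_info takes no time and is no camera call.
- r.finish_job(): hands the job in; it is judged then, once.
Trained networks look in the newest picture that a camera, given by its name, has taken for a name from the list of things; names that differ only in an ending like _2 or _b are one class to them, and where a whole thing is asked for, a point or a joint stands for the part that bears it (a point fixed in the world has none). Each returns a list of dicts, best first, with "confidence" (0 to 1); they miss things now and then, are a little off and sometimes report something else, mostly with a low value. They report only what shows in the picture. A call takes as long as a camera call. They do not tell look-alikes from the thing itself.
- r.cut_out(camera, target): "region" (400x640 bool, what is visible of it) and "uv" ([column, row] in pixels, amid what is visible of it).
The state is a dict: "time_s": time; "q": joint angles; "dq": joint speeds; "effort": joint torques, N m; "position": TCP position; "eef_rot": TCP orientation; "force": force on the tool from outside, world axes, zero at the start; "ft_torque": the same for the moment, N m; "opening": finger opening in m; "finger_force": force on a finger pad.
Only numpy, scipy, OpenCV 4.12 (cv2) and the standard library are available. Lean on these libraries where they do the work, as an engineer would, in place of code of your own. Each camera call takes 0.05 s, during which the arm holds its last target. There are 200 camera calls.

### The job

Take the steel cup off the play stand's socket and stand it upright in the grey tray. Then lift the T-shaped perch out of the rack, turn it until its four splines match the cross-shaped socket, slide it in and press it fully home against the spring, its round shoulder flush on the collar. Finish while still gripping the perch and keeping it pressed home (it springs up if let go), and leave everything else where it stands.

Things in the scene. Friction and masses are not known exactly. Their poses are not given: they have to be found in the camera images.
- cup: Open stainless cup, 52 mm across at the rim, 48 mm at the base, 55 mm high, wall 3 mm, about 120 g, standing upright on the collar of the stand and covering the socket. Origin: centre of its underside, z up its axis.
- tray: Shallow grey plastic tray fixed on the table, 150 x 150 mm outside, walls 5 mm thick and 15 mm high, inner floor 5 mm above the table. Origin: centre of its underside, x and y along its sides. It is to the robot's left or right, the rack on the other side.
- stand: Wooden play stand fixed on the table: foot board 150 x 150 x 20 mm with a square collar block 82 x 82 x 50 mm on its centre, top face 70 mm above the table, with a cross-shaped socket open at the top (see socket). Origin: centre of the board's underside.
- socket (a point): Centre of the socket's mouth, in the plane of the collar's top face; z up. The vertical socket is a cross of two slots 39 mm long and 11 mm wide, one along x, one along y of this frame and of the stand. The cup covers it at first.
- plunger (a joint): Travel in m of the steel spring floor inside the socket: 0 = up, its top 30 mm below the mouth; grows as it is pressed down, 0.010 with the perch home, stop at 0.012. Pushes up with 4 N at 0, 9 N at 0.010 (500 N/m).
- perch: T-shaped wooden perch, about 160 g, upright in one of the rack's two wells, at any turn. Origin: centre of its foot's underside, z up. Foot, 0 to 40 mm up: cross of four splines, bars 36 x 8 mm along the perch's x and y, lowest 6 mm stepped in to 31 x 4 mm; it fits the socket at any of four quarter turns. Post 20 mm across from 48 to 90 mm. Crossbar along its x.
- shoulder (a point): Centre of the underside of the perch's round shoulder (48 mm across, 8 mm thick), 40 mm above the perch's origin; it meets socket when the perch is home.
- grip (a point): Centre of the perch's grip block, 109 mm above its origin; axes as the perch. The block is 30 (x) x 24 (y) x 38 mm high; a 16 mm dowel sticks out 50 mm on either side along x (130 mm overall), so grip the block across y from above.
- rack: Wooden rack block fixed on the table, 200 (x) x 80 (y) x 30 mm high, with two round wells 41 mm across and 20 mm deep (floor 10 mm above the table), centred 60 mm to either side of the middle along the rack's x. Origin: centre of its underside.
- spare: Short wooden peg with the same foot and shoulder and a 28 mm ball on top, 82 mm high, in the rack's other well. Leave alone. Origin: centre of its foot's underside.
- ring: Flat wooden ring 60 mm across, 14 mm high, lying near the robot. Leave alone. Origin: underside centre.
- bell: Small brass bell 42 mm across, 46 mm high, near the robot. Leave alone. Origin: underside centre.
- spool: Wooden spool 44 mm across, 45 mm high. Leave alone. Origin: underside centre.
- dish: Small white bowl 68 mm across, 30 mm high. Leave alone. Origin: underside centre.
- jar: Amber glass jar 72 mm across, 110 mm high, at the back. Leave alone. Origin: underside centre.
- brush: Hand brush 170 mm long lying at the back. Leave alone. Origin: underside centre.
There are look-alikes about, which are no part of the job. Leave any green look-alike of the perch alone.

How it is judged:
On the way, in this order (a step that is already met when the one before it is completed fails the run):
1. the cup stands upright and released in the tray (x of cup in the frame of tray between -0.055 and 0.055 m and y of cup in the frame of tray between -0.055 and 0.055 m and z of cup in the frame of tray between 0 and 0.01 m and angle between cup's own z axis and vertical below 0.15 rad and contact force between cup and the arm below 0.1 N and contact force between cup and the fingers below 0.1 N), for 0.2 s.
2. the perch's splines are in the socket, down on the spring floor (horizontal distance between shoulder and socket below 0.004 m and angle between perch's own z axis and vertical below 0.1 rad and (angle between the x axis of perch and the x axis of stand, either way round below 0.18 rad or angle between the x axis of perch and the y axis of stand, either way round below 0.18 rad) and z of shoulder in the frame of socket below 0.013 m), for 0.1 s.
At the end, for the whole second after the job is handed in: The perch is in the socket, upright within 0.1 rad, centred within 4 mm, its shoulder within 2.5 mm of the collar top, the spring floor pressed down more than 7.2 mm, the fingers still gripping the perch (over 2 N); the cup stands upright in the tray, touched by nothing of the robot (all of step 1 and horizontal distance between shoulder and socket below 0.004 m and angle between perch's own z axis and vertical below 0.1 rad and (angle between the x axis of perch and the x axis of stand, either way round below 0.18 rad or angle between the x axis of perch and the y axis of stand, either way round below 0.18 rad) and z of shoulder in the frame of socket between -0.003 and 0.0025 m and value of joint plunger above 0.0072 m and contact force between perch and the fingers above 2 N); the arm keeps its last pose, push and grip.
It fails at once if the ball-topped peg is moved more than 30 mm (distance of spare from where it was at the start of the episode above 0.03 m).
It fails at once if another bystander (ring, bell, spool, dish, jar, brush) is moved more than 30 mm (distance of any of ring, bell, spool, dish, jar, brush from where it was at the start of the episode above 0.03 m).
It also fails if it takes over 64 s, if anything falls off the work surface, if the arm or the gripper's body presses on something with over 40 N, if the wrist force passes 120 N, or if a joint passes its speed limit or range.

## Working session

There is one attempt and no reset: what is moved stays moved. The work goes in short steps, Python scripts to look and compute and a shell command to move; the robot and the scene stay as the last step left them, time stands still between calls to the robot, and variables do not carry over. Pictures are saved under pics/ and viewed, at most 10 in all, crops included, and the job is handed in when it is done.

```bash
mkdir -p pics; cat > h.py <<'E'
import numpy as np, cv2
from bench import r
from scipy.spatial.transform import Rotation as Rot
def f(ci): return 200/np.tan(np.radians(ci['vertical_fov'])/2)
def tool():
    s=r.sense(); q=s['eef_rot']; R=Rot.from_quat([q[1],q[2],q[3],q[0]]).as_matrix()
    return R,np.array(s['position'])
def cam(name):
    ci=r.camera_info(name)
    if 'mount' in ci:
        R,p=tool(); M=np.array(ci['mount']); Rc=R@M[:3,:3]; c=R@M[:3,3]+p
    else:
        Rc=np.array(ci['R']).T; c=-Rc@np.array(ci['t'])
    return Rc,c,f(ci),ci['cx'],ci['cy']
def ray(C,uv,z):
    Rc,c,F,cx,cy=C; d=Rc@np.array([(uv[0]-cx)/F,(uv[1]-cy)/F,1]); return c+d*(z-c[2])/d[2]
def proj(C,X):
    Rc,c,F,cx,cy=C; p=Rc.T@(np.array(X)-c); return np.array([cx+F*p[0]/p[2],cy+F*p[1]/p[2]])
def tri(C1,u1,C2,u2):
    A=[];b=[]
    for C,u in((C1,u1),(C2,u2)):
        d=C[0]@np.array([(u[0]-C[3])/C[2],(u[1]-C[4])/C[2],1]);d/=np.linalg.norm(d);P=np.eye(3)-np.outer(d,d);A.append(P);b.append(P@C[1])
    return np.linalg.lstsq(np.vstack(A),np.hstack(b),rcond=None)[0]
def save(n,im): cv2.imwrite('pics/'+n,cv2.cvtColor(im,cv2.COLOR_RGB2BGR))
def togo(X,Rd=None):
    "rows numbers from the current pose to world X, optionally yaw target matrix"
    R,p=tool(); t=R.T@(np.array(X)-p)/.025
    v=Rot.from_matrix(R.T@Rd).as_rotvec(degrees=True)/8 if Rd is not None else np.zeros(3)
    return np.round(np.r_[t,v],3)
def down(yaw):
    "tool down, closing axis y along world angle yaw (nearest of half turns)"
    R,_=tool(); best=None
    for a in (yaw,yaw+np.pi):
        y=np.array([np.cos(a),np.sin(a),0]);z=np.array([0,0,-1.]);M=np.c_[np.cross(y,z),y,z]
        m=Rot.from_matrix(R.T@M).magnitude()
        if best is None or m<best[0]: best=(m,M)
    return best[1]
E
python3 - <<'E'
from h import *
ims={}
for n in('scene','top'):
    im=r.snapshot(n);ims[n]=im;save(n+'0.png',im);C=cam(n);print(n,C[1].round(3),C[2])
    for t in('cup','tray','stand','perch','rack','spare','jar','ring','bell','spool','dish'):
        print(t,[(round(d['confidence'],2),np.round(d['uv']).tolist(),int(d['region'].sum()),ray(C,d['uv'],0.0).round(3).tolist()[:2]) for d in r.cut_out(n,t)][:3])
E
```

```text
scene [1.2   0.679 0.987] 452.07155621254066
cup [(0.85, [293.0, 200.0], 431, [0.546, -0.059]), (0.52, [243.0, 239.0], 1039, [0.755, -0.049])]
tray [(0.71, [251.0, 158.0], 1418, [0.505, -0.308])]
stand [(0.93, [299.0, 223.0], 1961, [0.604, 0.024])]
perch [(0.87, [388.0, 248.0], 691, [0.498, 0.269]), (0.86, [479.0, 249.0], 867, [0.332, 0.456])]
rack [(0.78, [394.0, 268.0], 1241, [0.543, 0.323])]
spare [(0.55, [408.0, 232.0], 290, [0.413, 0.276])]
jar [(0.88, [243.0, 239.0], 1099, [0.754, -0.048]), (0.74, [298.0, 223.0], 2105, [0.606, 0.022]), (0.28, [255.0, 160.0], 1523, [0.505, -0.287])]
ring [(0.72, [372.0, 192.0], 209, [0.356, 0.097])]
bell [(0.68, [318.0, 167.0], 129, [0.384, -0.106])]
spool [(0.52, [294.0, 269.0], 332, [0.728, 0.132])]
dish [(0.84, [209.0, 211.0], 312, [0.754, -0.21])]
top [0.414 0.077 1.314] 491.87240129232725
cup [(0.77, [331.0, 191.0], 362, [0.629, 0.027])]
tray [(0.6, [445.0, 232.0], 3272, [0.513, -0.278])]
stand [(0.82, [331.0, 199.0], 2818, [0.606, 0.027]), (0.18, [223.0, 251.0], 262, [0.469, 0.316])]
perch [(0.88, [153.0, 276.0], 608, [0.404, 0.499]), (0.44, [334.0, 202.0], 2833, [0.597, 0.02])]
rack [(0.87, [224.0, 232.0], 1769, [0.521, 0.313])]
spare [(0.6, [223.0, 252.0], 272, [0.467, 0.315])]
jar [(0.77, [340.0, 129.0], 779, [0.8, -0.002])]
ring [(0.53, [302.0, 288.0], 294, [0.371, 0.106]), (0.44, [330.0, 199.0], 2861, [0.606, 0.028]), (0.35, [284.0, 145.0], 257, [0.758, 0.152])]
bell [(0.63, [377.0, 280.0], 187, [0.388, -0.092])]
spool [(0.77, [288.0, 146.0], 270, [0.754, 0.143])]
dish [(0.66, [215.0, 209.0], 516, [0.581, 0.338]), (0.58, [414.0, 139.0], 455, [0.77, -0.203])]
```

View pics/top0.png

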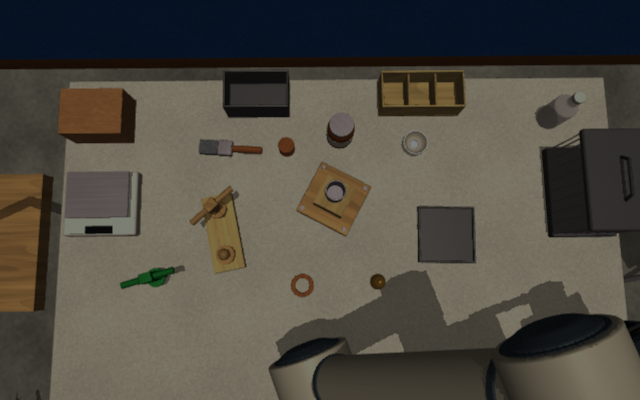

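View pics/scene0.png

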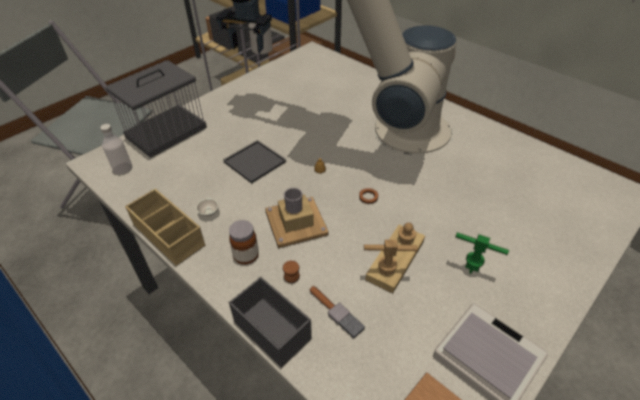

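Top view: the cup is on the stand at (335,191), the tray at (446,234) and the rack at (225,235), with the ball peg at (225,255). There are two perch candidates: the wooden T at (212,205) standing in the rack, and the green T at (153,277) on the table. The wooden one in the rack well fits the description, and the green one is the look-alike. I'll confirm with an enlarged crop and measure.

```bash
python3 - <<'E'
from h import *
im=r.snapshot('top');save('crop1.png',cv2.resize(im[150:300,120:360],None,fx=3.2,fy=3.2,interpolation=cv2.INTER_CUBIC))
C=cam('top')
def best(n,t): return r.cut_out(n,t)[0]
b=best('top','cup');r.snapshot('scene');s=best('scene','cup');S=cam('scene')
print('cup tri',tri(C,b['uv'],S,s['uv']).round(3), 'ray z.098',ray(C,b['uv'],.098).round(3), ray(S,s['uv'],.098).round(3))
ry=best('top','tray')['region'];ry=cv2.morphologyEx(ry.astype(np.uint8),cv2.MORPH_OPEN,np.ones((5,5)));rc=cv2.minAreaRect(np.argwhere(ry)[:,::-1].astype(np.float32));print(rc)
box=np.array([ray(C,p,.012) for p in cv2.boxPoints(rc)]);print('tray',box.round(3),box.mean(0).round(3))
a,d=ray(C,(193,221),.109),ray(C,(232,191),.109);print('perch rough',(a+d)/2,np.degrees(np.arctan2(*(d-a)[1::-1])),np.linalg.norm(a-d))
print(r.sense()['opening'],tool()[0].round(2),r.camera_info('wrist'))
E
```

```text
cup tri [0.613 0.022 0.111] ray z.098 [0.611 0.025 0.098] [0.607 0.008 0.098]
((212.85955810546875, 208.77529907226562), (21.305959701538086, 51.09189987182617), 57.9946174621582)
tray [[0.57  0.414 0.012]
 [0.642 0.3   0.012]
 [0.593 0.269 0.012]
 [0.521 0.383 0.012]] [0.582 0.342 0.012]
perch rough [0.57593515 0.32300891 0.109     ] -52.04397259257473 0.11996906160339356
0.09109875614313542 [[ 0.91  0.42  0.  ]
 [ 0.42 -0.91 -0.  ]
 [ 0.    0.   -1.  ]] {'vertical_fov': 61.141721987211056, 'cx': 318.1661592395066, 'cy': 194.77901983216483, 'mount': array([[-4.90165130e-04, -9.57211319e-01, -2.89389444e-01,
         8.34857996e-02],
       [ 9.99999880e-01, -4.73577526e-04, -1.27341556e-04,
         4.58682713e-04],
       [-1.51555586e-05, -2.89389472e-01,  9.57211436e-01,
        -1.91094418e-01],
       [ 0.00000000e+00,  0.00000000e+00,  0.00000000e+00,
         1.00000000e+00]])}
```

View pics/crop1.png

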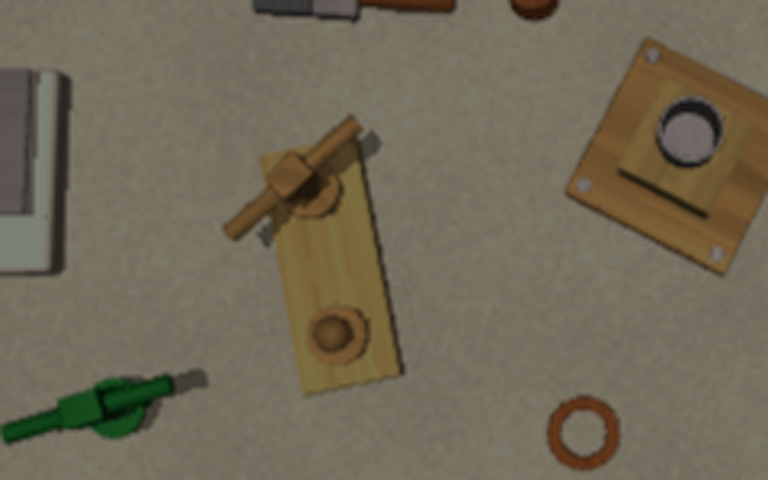

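The crop confirms it: the wooden perch has its grip block at top pixel (212,205), in the rack's far well. The green T lies apart. Next I'll work out the move to a point above the cup.

```bash
python3 - <<'E'
from h import *
C=cam('top')
print('cup rim',ray(C,(335.3,191),.125),'tray',ray(C,(446,234.5),.012), 'blk',ray(C,(211.6,204.7),.128+.010))
print(togo([.605,.018,.26],down(np.radians(-29))))
E
```

```text
cup rim [0.60790856 0.02035506 0.125     ] tray [ 0.50682211 -0.27680645  0.012     ] blk [0.57505253 0.31952658 0.138     ]
[ 22.223 -15.392  -2.655   0.     -0.     -4.489]
```

```bash
python3 -m creep '0 0 -2.6 0 0 0;0 0 -2.6 0 0 0;22.2 -15.4 -2.6 0 0 -4.5;22.2 -15.4 -2.6 0 0 -4.5;22.2 -15.4 -2.6 0 0 -4.5;22.2 -15.4 -2.6 0 0 -4.5;22.2 -15.4 -2.6 0 0 -4.5;22.2 -15.4 -2.6 0 0 -4.5;22.2 -15.4 -2.6 0 0 -4.5;22.2 -15.4 -2.6 0 0 -4.5' 1; python3 -c "
from h import *
print(togo([.605,.018,.26],down(np.radians(-29))))"
```

```text
time_s: 2.45
position: [0.4667, -0.2184, 0.2589]
eef_rot: [0.0, 0.861, 0.508, 0.0]
force: [0.2, 0.1, 0.5]
opening: 0.0913
finger_force: 0.0
[ 1.0952e+01  2.6900e-01 -4.6000e-02  4.0000e-03  0.0000e+00  9.0000e-03]
```

```bash
python3 -m creep '11 0.3 0 0 0 0;11 0.3 0 0 0 0;11 0.3 0 0 0 0;11 0.3 0 0 0 0;11 0.3 0 0 0 0;11 0.3 0 0 0 0;11 0.3 0 0 0 0;11 0.3 0 0 0 0'; python3 - <<'E'
from h import *
C=cam('wrist');im=r.snapshot('wrist');save('w1.png',im)
print(tool()[1],C[1])
for t,z in(('cup',.1),('stand',0.04)):
  for d in r.cut_out('wrist',t)[:2]:
    m=d['region'].astype(np.uint8);rc=cv2.minAreaRect(np.argwhere(m)[:,::-1].astype(np.float32));print(t,d['confidence'],d['uv'],m.sum(),rc,ray(C,rc[0],z))
print(proj(C,[.607,.02,.125]))
E
```

```text
time_s: 3.25
position: [0.6054, 0.0171, 0.2584]
eef_rot: [-0.0, 0.861, 0.509, -0.0]
force: [-0.7, -0.7, 0.1]
opening: 0.0911
finger_force: 0.0
[0.6051704  0.01640806 0.25853747] [0.64647911 0.08932092 0.44945939]
cup 0.71 [326.6, 172.2] 2214 ((325.0, 171.5), (53.88154220581055, 50.770267486572266), 81.8698959350586) [0.61405623 0.01570355 0.1       ]
cup 0.18 [347.0, 334.1] 3263 ((350.0, 330.5), (33.0, 114.0), 90.0) [ 0.54548218 -0.17458801  0.1       ]
stand 0.69 [316.4, 140.1] 11119 ((321.0711364746094, 153.76055908203125), (115.37892150878906, 121.13990783691406), 89.34893798828125) [0.61487067 0.02481794 0.04      ]
[317.11247365 176.83098078]
```

View pics/w1.png

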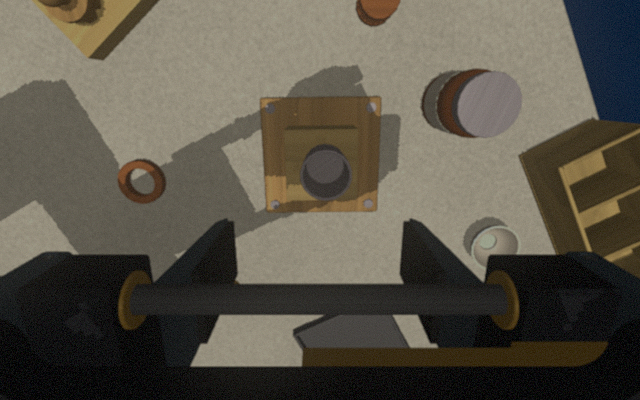

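The wrist view shows the board with corners (261,98), (381,98), (377,211) and (267,212), and the cup rim around (325,172).

```bash
python3 - <<'E'
from h import *
C=cam('wrist')
P=np.array([ray(C,p,.02) for p in((261.5,97.5),(381,97.5),(377,211),(267,212))]);c=P.mean(0);print('stand',c,P.round(3).tolist())
for i in range(4): e=P[(i+1)%4]-P[i];print(np.degrees(np.arctan2(e[1],e[0]))%90,np.linalg.norm(e))
for rz in (.125,.07): print('cup proj',rz,proj(C,[c[0],c[1],rz]))
print('rim ray',ray(C,(325.5,171),.12)); 
cup=ray(C,(325.5,171),.12);print(togo([cup[0],cup[1],.105]))
E
```

```text
stand [0.61148099 0.01599706 0.02      ] [[0.583, 0.116, 0.02], [0.71, 0.045, 0.02], [0.641, -0.084, 0.02], [0.511, -0.014, 0.02]]
60.98895266786792 0.1458137874364354
61.96765242224423 0.14684486188480148
61.54004667111897 0.14810595959723877
61.07509730411321 0.14824812797334272
cup proj 0.125 [322.68094885 176.85206562]
cup proj 0.07 [322.06291482 165.34445778]
rim ray [0.61629025 0.0187824  0.12      ]
[0.321 0.336 6.149 0.    0.    0.   ]
```

```bash
python3 -m creep '0.2 0.3 0 0 0 0;0.2 0.3 2 0 0 0;0.2 0.3 4 0 0 0;0.2 0.3 5.5 0 0 0;0.2 0.3 6.1 0 0 0;0.2 0.3 6.1 0 0 0;0.2 0.3 6.1 0 0 0' 1 && python3 -m creep '0 0 0 0 0 0;0 0 0 0 0 0;0 0 0 0 0 0;0 0 0 0 0 0;0 0 0 0 0 0;0 0 0 0 0 0;0 0 0 0 0 0;0 0 0 0 0 0' -1 15
```

```text
time_s: 4.1
position: [0.6152, 0.0172, 0.1068]
eef_rot: [0.0, 0.861, 0.508, 0.0]
force: [0.8, -0.2, -0.1]
opening: 0.091
finger_force: 0.0
time_s: 4.9
position: [0.6145, 0.0176, 0.1061]
eef_rot: [-0.0, 0.861, 0.508, -0.0]
force: [0.0, -0.0, -0.6]
opening: 0.0302
finger_force: 0.0
```

```bash
python3 - <<'E'
from h import *
save('w2.png',r.snapshot('wrist'));im=r.snapshot('scene');s=r.cut_out('scene','cup');print([(d['confidence'],d['uv']) for d in s])
save('s2.png',cv2.resize(im[120:270,200:420],None,fx=3.5,fy=3.5,interpolation=cv2.INTER_CUBIC));print(r.sense()['opening'],r.sense()['finger_force'])
E
```

```text
[(0.7, [293.2, 203.8])]
0.018148365662686555 0.0
```

View pics/w2.png

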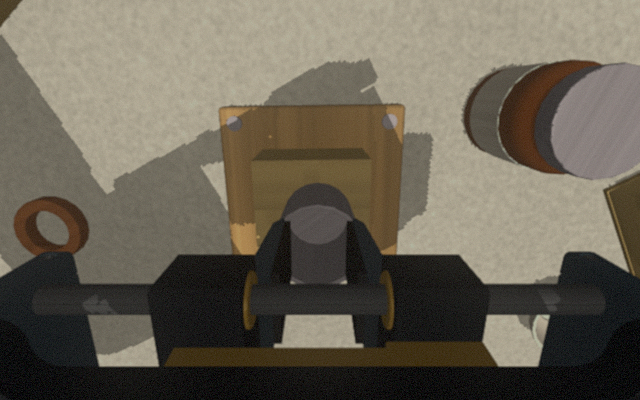

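View pics/s2.png

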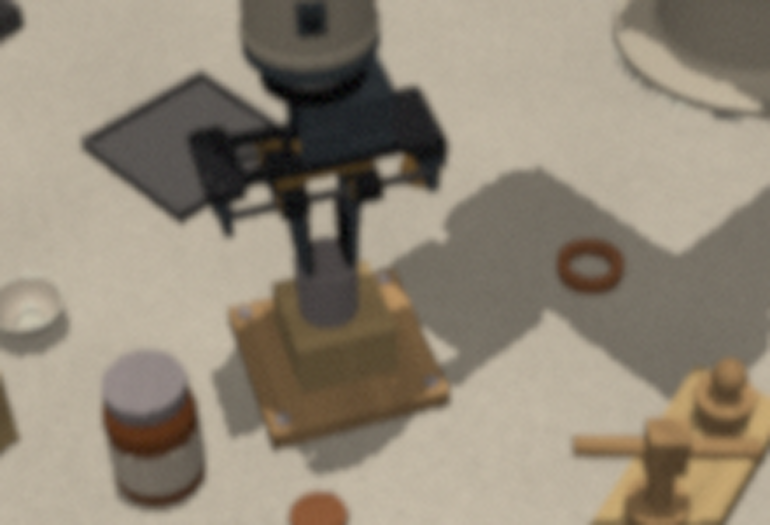

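```bash
python3 - <<'E'
from h import *
im=r.snapshot('wrist');C=cam('wrist');a=np.linspace(0,2*np.pi,40)
big=cv2.resize(im,None,fx=3,fy=3,interpolation=cv2.INTER_CUBIC)
big=np.clip(big.astype(float)*1.6,0,255).astype(np.uint8)
for rad,z,col in((.026,.125,(255,0,0)),(.024,.07,(0,255,0))):
    p=np.array([proj(C,[.614+rad*np.cos(t),.017+rad*np.sin(t),z])*3 for t in a]).astype(np.int32);cv2.polylines(big,[p],True,col,1)
t=np.int32(proj(C,tool()[1])*3);cv2.circle(big,tuple(map(int,t)),5,(0,0,255),-1)
save('w3.png',big[450:1050,560:1360])
s=r.sense();print(tool()[1],s['opening'],s['finger_force'],s['force'])
E
```

```text
[0.61450975 0.01762792 0.10611318] 0.014281639088280616 0.0 [ 0.09940198  0.34848308 -0.04173127]
```

View pics/w3.png

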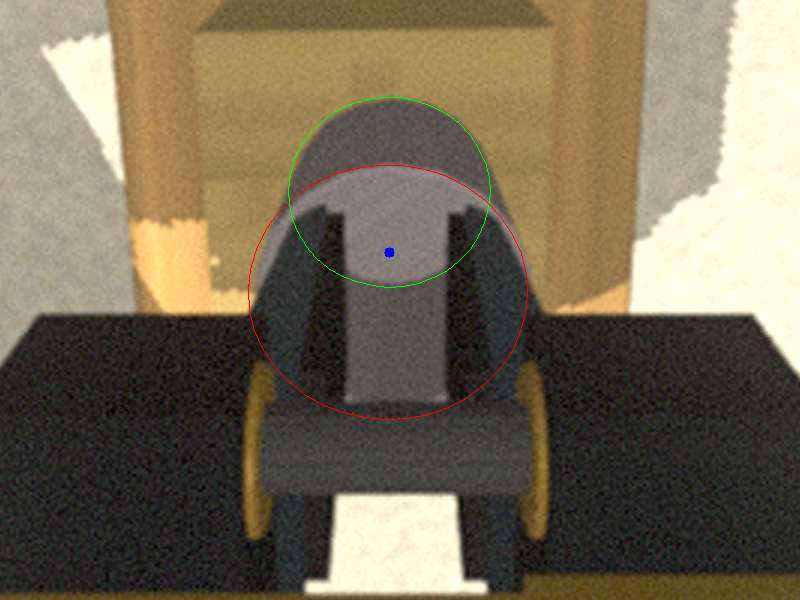

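The overlay fits a cup 55 mm high at (0.614, 0.017). The fingers still closed freely to 14 mm, with no pad force, while appearing within the rim. I'll check by going straight up and comparing.

```bash
python3 -m creep '0 0 -1 0 0 0;0 0 -2 0 0 0;0 0 -3.5 0 0 0;0 0 -3.5 0 0 0' -; python3 - <<'E'
from h import *
im=r.snapshot('wrist');C=cam('wrist');a=np.linspace(0,2*np.pi,40);big=im.copy()
print(tool()[1],r.sense()['opening'],[(d['confidence'],d['uv'],d['region'].sum()) for d in r.cut_out('wrist','cup')])
d=r.cut_out('wrist','cup')[0]['region'];ys,xs=np.nonzero(d);print(xs.min(),xs.max(),ys.min(),ys.max())
for rad,z,col in((.026,.125,(255,0,0)),(.024,.07,(0,255,0))):
    p=np.array([proj(C,[.614+rad*np.cos(t),.017+rad*np.sin(t),z]) for t in a]);print(z,p.min(0),p.max(0))
    cv2.polylines(big,[p.astype(np.int32)],True,col,1)
big=np.clip(big.astype(float)*1.6,0,255).astype(np.uint8)
save('w4.png',np.hstack([cv2.resize(x[100:350,220:420],None,fx=2,fy=2,interpolation=cv2.INTER_CUBIC) for x in(big,np.clip(im*1.6,0,255).astype(np.uint8))]))
E
```

```text
time_s: 5.5
position: [0.617, 0.0175, 0.1983]
eef_rot: [0.002, 0.861, 0.508, 0.003]
force: [0.4, -0.5, -0.2]
opening: 0.0002
finger_force: 0.0
[0.61592038 0.01753858 0.19594723] 0.0005853434466701757 [(0.56, [312.8, 194.1], np.int64(3042))]
284 345 160 223
0.125 [282.74984835 169.76827807] [346.71982249 230.66281438]
0.07 [290.27763146 159.2547832 ] [339.82952593 207.1519771 ]
```

View pics/w4.png

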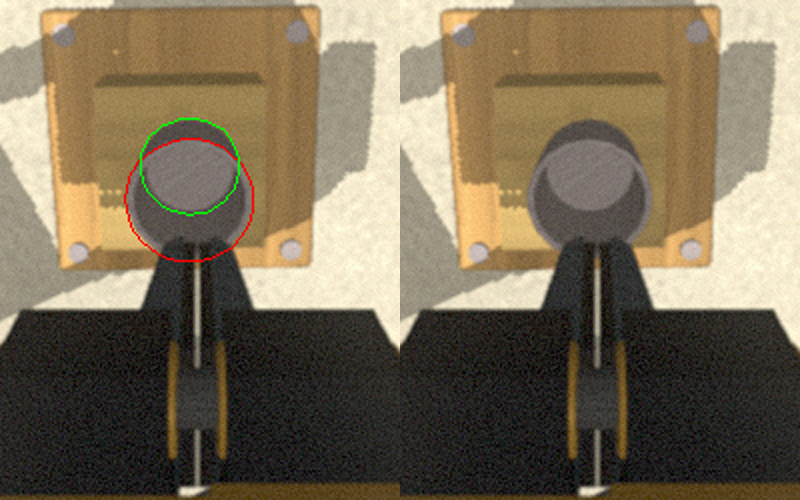

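```bash
python3 - <<'E'
from h import *
C=cam('wrist');R,p=tool()
for x in(-.016,0,.016):
  for z in (0,.019): print(x,z,proj(C,p+R@[x,.0,z]))
s=r.sense();print(s)
E
```

```text
-0.016 0 [316.47350397 257.89595756]
-0.016 0.019 [316.60434644 244.79587265]
0 0 [316.42279369 234.25051964]
0 0.019 [316.56042438 222.79119785]
0.016 0 [316.36976181 209.52255959]
0.016 0.019 [316.51465737 199.86221179]
{'time_s': 5.65, 'q': array([-6.84584573e-02,  4.79200244e-01,  1.37298646e+00,  1.48743152e-05,
        1.28974601e+00,  4.36235946e-01]), 'dq': array([-0.00045272,  0.01608054,  0.0136749 , -0.0001524 , -0.00082942,
       -0.00205956]), 'effort': array([ 3.88549303e-02, -8.91801667e+01, -3.94665992e+01,  8.63830419e-02,
        6.25447137e-02,  1.26746861e-03]), 'position': array([0.6142261 , 0.01763049, 0.19320915]), 'eef_rot': array([-1.02109917e-04,  8.61261731e-01,  5.08161591e-01, -1.36145094e-04]), 'force': array([-0.7479592 ,  0.2471387 , -0.18950538]), 'ft_torque': array([-0.0100278 , -0.02537069, -0.00072887]), 'finger_force': 0.0, 'opening': 0.0004400485594099793}
```

```bash
python3 - <<'E'
from h import *
for n in('scene','wrist'):
  im=r.snapshot(n).astype(int);C=cam(n);R,p=tool();print(n)
  for x,y in((0,.006),(0,-.006),(.012,.006)):
    print(x,y,[(int(z*1000),im[int(round(v)),int(round(u))].tolist()) for z in np.arange(-.04,.06,.005) for u,v in [proj(C,p+R@[x,y,z])]])
E
```

```text
scene
0 0.006 [(-40, [34, 38, 40]), (-35, [32, 37, 39]), (-30, [37, 41, 41]), (-25, [48, 48, 48]), (-20, [77, 74, 71]), (-15, [95, 93, 84]), (-10, [147, 140, 127]), (-5, [170, 162, 145]), (0, [182, 172, 154]), (4, [183, 173, 155]), (9, [185, 175, 157]), (14, [183, 173, 156]), (19, [182, 172, 154]), (24, [182, 172, 155]), (29, [181, 173, 154]), (34, [180, 170, 153]), (39, [156, 147, 133]), (44, [121, 114, 105]), (49, [88, 82, 78]), (54, [71, 64, 64])]
0 -0.006 [(-40, [19, 21, 24]), (-35, [20, 20, 22]), (-30, [24, 25, 25]), (-25, [21, 22, 20]), (-20, [17, 18, 21]), (-15, [33, 34, 35]), (-10, [85, 81, 74]), (-5, [133, 126, 113]), (0, [179, 170, 153]), (4, [182, 172, 155]), (9, [182, 172, 154]), (14, [182, 172, 154]), (19, [182, 172, 155]), (24, [181, 172, 155]), (29, [181, 173, 155]), (34, [179, 170, 152]), (39, [168, 159, 143]), (44, [145, 137, 123]), (49, [110, 103, 96]), (54, [75, 69, 69])]
0.012 0.006 [(-40, [33, 36, 40]), (-35, [29, 31, 34]), (-30, [41, 42, 44]), (-25, [54, 53, 52]), (-20, [120, 114, 104]), (-15, [153, 147, 132]), (-10, [183, 173, 155]), (-5, [184, 174, 157]), (0, 
[... 805 characters left out ...]
35]), (-10, [30, 30, 28]), (-5, [30, 28, 24]), (0, [27, 33, 23]), (4, [35, 37, 38]), (9, [30, 30, 23]), (14, [30, 28, 29]), (19, [32, 33, 27]), (24, [35, 34, 30]), (29, [57, 49, 48]), (34, [55, 52, 47]), (39, [53, 47, 44]), (44, [56, 53, 48]), (49, [56, 52, 49]), (54, [54, 52, 51])]
0.012 0.006 [(-40, [28, 29, 28]), (-35, [27, 24, 27]), (-30, [23, 30, 23]), (-25, [30, 27, 26]), (-20, [28, 30, 26]), (-15, [37, 36, 34]), (-10, [33, 32, 34]), (-5, [33, 33, 33]), (0, [57, 53, 50]), (4, [57, 51, 49]), (9, [54, 51, 48]), (14, [53, 47, 47]), (19, [54, 48, 42]), (24, [75, 71, 66]), (29, [81, 77, 74]), (34, [81, 76, 74]), (39, [82, 74, 72]), (44, [81, 73, 72]), (49, [82, 76, 74]), (54, [86, 78, 77])]
```

Both cameras agree that the actual fingertips end about 15–17 mm behind the reported TCP, not 19 mm ahead of it. The fingers therefore closed just above the rim and never touched the cup. I'll go about 36 mm lower.

```bash
python3 -m creep '0 0 0 0 0 0;0 0 0 0 0 0;0 0 0 0 0 0;0 0 0 0 0 0;0 0 0 0 0 0;0 0 0 0 0 0;0 0 0 0 0 0;0 0 0 0 0 0;0 0 0 0 0 0;0 0 0 0 0 0' 1 && python3 -m creep '0 0 0 0 0 0;0 0 0 0 0 0;0 0 1 0 0 0;0 0 2 0 0 0;0 0 3 0 0 0;0 0 4 0 0 0;0 0 4.5 0 0 0;0 0 4.9 0 0 0;0 0 4.9 0 0 0' && python3 -m creep '0 0 0 0 0 0;0 0 0 0 0 0;0 0 0 0 0 0;0 0 0 0 0 0;0 0 0 0 0 0;0 0 0 0 0 0;0 0 0 0 0 0' -1 15
```

```text
time_s: 6.75
position: [0.6145, 0.0176, 0.1937]
eef_rot: [0.0, 0.861, 0.508, 0.0]
force: [0.5, 0.5, 0.2]
opening: 0.0776
finger_force: 0.0
time_s: 7.65
position: [0.6142, 0.0176, 0.0705]
eef_rot: [-0.0, 0.861, 0.508, -0.0]
force: [0.8, 0.2, 0.7]
opening: 0.0912
finger_force: 0.0
time_s: 8.35
position: [0.6145, 0.0177, 0.0713]
eef_rot: [0.0, 0.861, 0.508, 0.0]
force: [-0.7, 0.2, 4.5]
opening: 0.0518
finger_force: 15.0
```

Gripped at 51.8 mm, which matches the rim. Lift and carry.

```bash
python3 -m creep '0 0 -0.5 0 0 0;0 0 -1.5 0 0 0;0 0 -2.5 0 0 0;0 0 -3.5 0 0 0;0 0 -3.5 0 0 0' - 25; python3 - <<'E'
from h import *
C=cam('top');im=r.snapshot('top')
d=r.cut_out('top','tray');print([(x['confidence'],x['uv'],x['region'].sum()) for x in d[:2]])
T=ray(C,(446,234.5),.012);print(T,togo([.507,-.277,.155]))
E
```

```text
time_s: 8.85
position: [0.6165, 0.0175, 0.1628]
eef_rot: [0.002, 0.861, 0.508, 0.002]
force: [1.1, 0.7, -1.3]
opening: 0.0511
finger_force: 25.0
[(0.83, [448.6, 232.6], np.int64(3322)), (0.7, [416.6, 140.8], np.int64(452))]
[ 0.50682211 -0.27680645  0.012     ] [-12.398   1.926   0.175   0.      0.      0.   ]
```

```bash
python3 -m creep '-1 0.15 0 0 0 0;-2.5 0.4 0 0 0 0;-4.3 0.65 0 0 0 0;-6.2 0.95 0 0 0 0;-8 1.25 0 0 0 0;-9.8 1.5 0 0 0 0;-11.3 1.75 0 0 0 0;-12.2 1.9 0 0 0 0;-12.4 1.9 0 0 0 0;-12.4 1.9 0 0 0 0'; python3 - <<'E'
from h import *
C=cam('top');r.snapshot('top');S=cam('scene')
d=[x for x in r.cut_out('top','tray')][:2];print([(x['confidence'],x['uv']) for x in d])
r.snapshot('scene');s=r.cut_out('scene','tray')[:1];print([(x['confidence'],x['uv'],ray(S,x['uv'],.01)) for x in s]);print([(x['confidence'],x['uv']) for x in r.cut_out('scene','cup')[:2]],proj(S,[.507,-.277,.13]))
print(tool()[1],togo([.507,-.277,.0075]))
E
```

```text
time_s: 9.95
position: [0.5055, -0.2768, 0.1579]
eef_rot: [-0.001, 0.862, 0.508, -0.0]
force: [0.7, 0.7, -1.3]
opening: 0.0514
finger_force: 25.0
[(0.7, [436.1, 226.4])]
[(0.77, [253.3, 159.2], array([ 0.51118949, -0.28518024,  0.01      ]))]
[(0.84, [249.0, 115.6])] [251.78338697 130.41509225]
[ 0.50652705 -0.27562876  0.15852566] [-0.04   0.045  6.041  0.     0.     0.   ]
```

```bash
python3 -m creep '0 0 1.5 0 0 0;0 0 3 0 0 0;0 0 4.5 0 0 0;0 0 5.3 0 0 0;0 0 5.7 0 0 0;0 0 5.9 0 0 0;0 0 6 0 0 0;0 0 6 0 0 0'; python3 -c "
from h import *
print(tool()[1],r.sense()['force'])"
```

```text
time_s: 11.0
position: [0.5067, -0.2769, 0.0093]
eef_rot: [0.001, 0.861, 0.508, 0.0]
force: [0.4, 0.4, -1.0]
opening: 0.051
finger_force: 25.0
[ 0.5067085  -0.27689671  0.00932928] [ 0.37001869  0.43538658 -0.96548389]
```

```bash
python3 -m creep '0 0 0.05 0 0 0;0 0 0.1 0 0 0;0 0 0.12 0 0 0;0 0 0.12 0 0 0'; python3 -m creep '0 0 0 0 0 0;0 0 0 0 0 0;0 0 0 0 0 0;0 0 0 0 0 0;0 0 -0.5 0 0 0;0 0 -2 0 0 0;0 0 -4 0 0 0;0 0 -6 0 0 0;0 0 -7 0 0 0;0 0 -7 0 0 0' 0.7; python3 - <<'E'
from h import *
im=r.snapshot('wrist');C=cam('wrist');d=r.cut_out('wrist','cup')[0]['region'];ys,xs=np.nonzero(d);print(d.sum(),xs.min(),xs.max(),ys.min(),ys.max())
a=np.linspace(0,6.28,40)
for rad,z in((.026,.06),(.024,.005)):
    p=np.array([proj(C,[.507+rad*np.cos(t),-.277+rad*np.sin(t),z]) for t in a]);print(z,p.min(0),p.max(0))
print(tool()[1],togo([.56,.30,.25],down(np.radians(38))))
E
```

```text
time_s: 11.4
position: [0.5064, -0.2769, 0.0063]
eef_rot: [0.0, 0.861, 0.508, 0.0]
force: [-0.8, 0.1, 7.3]
opening: 0.0513
finger_force: 25.0
time_s: 12.4
position: [0.5079, -0.2779, 0.1856]
eef_rot: [0.003, 0.861, 0.508, 0.002]
force: [0.0, -0.4, 0.0]
opening: 0.0772
finger_force: 0.0
2462 289 341 149 208
0.06 [289.3299716  155.72387557] [343.54608795 208.15432216]
0.005 [294.9461418  148.51279502] [338.00263751 190.61493077]
[ 0.50617861 -0.27672691  0.18144924] [ 2.1234e+01 -9.2660e+00 -2.7570e+00  7.0000e-03  6.0000e-03 -8.3640e+00]
```

The cup stands in the tray. Next, look at the uncovered socket on the way to the perch.

```bash
python3 -m creep '2 0 -1 0 0 0;4 -0.3 -2 0 0 0;6 -0.7 -2.8 0 0 0;8 -1.1 -2.8 0 0 0;10 -1.5 -2.8 0 0 0;12 -2 -2.8 0 0 0;12.3 -2 -2.8 0 0 0;12.3 -2 -2.8 0 0 0;12.3 -2 -2.8 0 0 0' 1; python3 - <<'E'
from h import *
im=r.snapshot('wrist');C=cam('wrist');print(tool()[1],proj(C,[.611,.016,.07]))
c=proj(C,[.611,.016,.07]).astype(int);g=cv2.cvtColor(im,cv2.COLOR_RGB2GRAY);np.save('sock.npy',im)
cr=g[c[1]-40:c[1]+40,c[0]-40:c[0]+40];print(cr[::5,::5])
m=((g<45).astype(np.uint8));n,l,st,ce=cv2.connectedComponentsWithStats(m)
for i in range(1,n):
  if 100<st[i,4]<5000: print(st[i],ce[i])
save('sock.png',np.clip(cv2.resize(im[c[1]-75:c[1]+75,c[0]-100:c[0]+100],None,fx=4,fy=4,interpolation=cv2.INTER_CUBIC)*1.3,0,255).astype(np.uint8))
E
```

```text
time_s: 13.4
position: [0.6104, 0.0171, 0.2492]
eef_rot: [-0.001, 0.861, 0.509, -0.001]
force: [-0.3, -1.1, 0.5]
opening: 0.0914
finger_force: 0.0
[0.61044065 0.01628238 0.24951703] [318.04523994 169.69751547]
[[ 76  60  62  57  60  50  64  58  59  60  60  59  56  55  58  71]
 [ 77  81  83  81  84  80  78  75  78  78  86  83  76  81  82  83]
 [ 73  85  81  84  80  80  77  81  80  81  84  83  84  82  81  79]
 [ 78  81  82  82  83  82  81  77  76  84  81  81  81  76  84  78]
 [ 74  75  81  85  76  76  80  76  78  74  74  74  76  79  74  79]
 [ 82  80  73  80  80  76  75  66  73  79  82  81  75  72  79  78]
 [ 84  77  75  76  74  77  75  66  74  76  75  75  77  77  83  71]
 [ 83  80  76  73  80  71  71  75  76  72  76  69  77  73  75  71]
 [ 80  82  82  74  80  56  55  61  77  53  56  54  81  79  74  76]
 [ 78  79  80  80  76  66  71  62  76  67  72  71  82  80  79  78]
 [109  83 108  85  82  86  85  65  62  78  81  86  85  81  85  89]
 [116  80  83  76  88  79  77  63  54  80  83  86  80  82  82  78]
 [114  77 108 125 124 123 122  80  82  80  79  77  81  80  81  79]
 [121 122 117 117 119 122 116 112  79  79  76  81  80  83  74  76]
 [119 120 119 116 121 119 121 122  75  79  77  80  75  77  73  71]
 [115 111  97  98  93  92  93  82  68  72  86 105 104 105 101  94]]
```

View pics/sock.png

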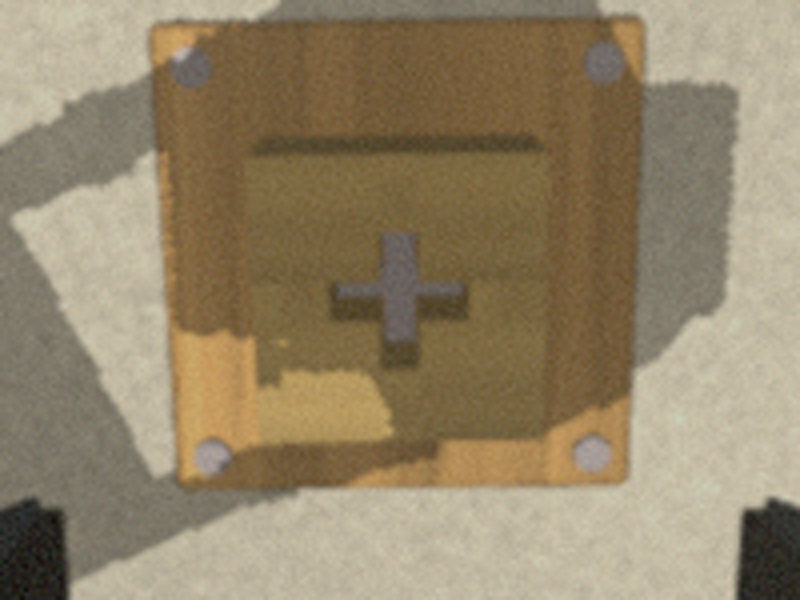

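The socket is clear: the cross mouth is centred at crop (399.5,300.5), i.e. pixel (317.5,168.8), with its arms parallel to the image axes.

```bash
python3 - <<'E'
from h import *
C=cam('wrist');k=lambda x,y:(218+(x+.5)/4-.5,94+(y+.5)/4-.5)
o=ray(C,k(399.5,300.5),.07);print('socket',o)
for a,b,z in(((331,300),(468,300),.07),((400,233),(400,368),.07),((150,20),(643,18),.02),((180,488),(630,483),.02),((150,20),(180,488),.02),((643,18),(630,483),.02),((258,443),(548,438),.07)):
  e=ray(C,k(*b),z)-ray(C,k(*a),z);print(np.degrees(np.arctan2(e[1],e[0]))%90,np.linalg.norm(e))
print(tool()[0][:,:2].round(4).tolist(),np.degrees(np.arctan2(tool()[0][1,1],tool()[0][0,1])))
print(togo([.57,.315,.26],down(np.radians(38))))
E
```

```text
socket [0.61099034 0.01724178 0.07      ]
61.08672987135314 0.038273526058472764
61.03865348249914 0.03852835409808236
61.290530035830585 0.1472535833917558
61.77875542626789 0.14873292383286063
61.78336937704388 0.14895335900495904
62.359333659373235 0.14770618822812412
62.13820459224773 0.08360335850494617
[[0.4834, 0.8754], [0.8754, -0.4834], [-0.0012, -0.0018]] -28.9066681359232
[ 9.678 -7.193 -0.418 -0.016 -0.    -8.363]
```

```bash
python3 -m creep '1 -0.7 -0.4 0 0 -1;2 -1.5 -0.4 0 0 -2;3.2 -2.4 -0.4 0 0 -3;4.5 -3.3 -0.4 0 0 -4;5.8 -4.3 -0.4 0 0 -5;7 -5.2 -0.4 0 0 -6;8.2 -6.1 -0.4 0 0 -7;9.2 -6.8 -0.4 0 0 -8;9.7 -7.2 -0.4 0 0 -8.4;9.7 -7.2 -0.4 0 0 -8.4'; python3 - <<'E'
from h import *
im=r.snapshot('wrist');C=cam('wrist');print(tool()[1],np.degrees(np.arctan2(tool()[0][1,1],tool()[0][0,1])),proj(C,[.575,.32,.138]))
for d in r.cut_out('wrist','perch')[:2]:
  m=d['region'].astype(np.uint8);rc=cv2.minAreaRect(np.argwhere(m)[:,::-1].astype(np.float32));print(d['confidence'],d['uv'],m.sum(),rc)
save('perch.png',np.clip(cv2.resize(im[60:260,190:457],None,fx=3,fy=3,interpolation=cv2.INTER_CUBIC)*1.3,0,255).astype(np.uint8))
E
```

```text
time_s: 14.45
position: [0.5705, 0.3165, 0.26]
eef_rot: [-0.0, 0.435, 0.9, -0.0]
force: [0.0, -0.7, -0.6]
opening: 0.0913
finger_force: 0.0
[0.57075407 0.31524264 0.2600658 ] 38.22589241169482 [323.74140597 180.4191721 ]
0.73 [328.3, 169.4] 2781 ((327.5, 175.5), (127.0, 39.0), 90.0)
```

View pics/perch.png

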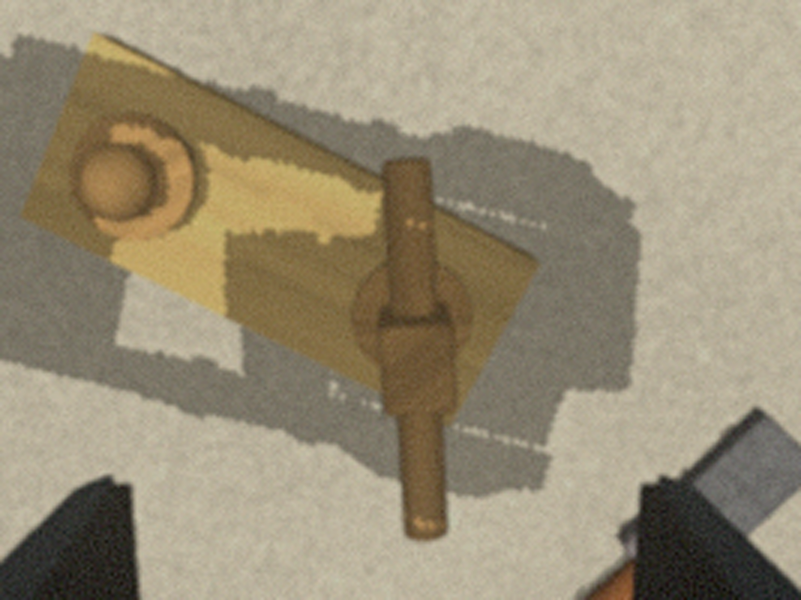

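The crop shows the wooden perch: its block top is centred near crop (420,368), and the dowel runs from (407,165) to (425,527), nearly parallel to the image columns.

```bash
python3 - <<'E'
from h import *
C=cam('wrist');k=lambda x,y:(190+(x+.5)/3-.5,60+(y+.5)/3-.5)
a=ray(C,k(407,165),.122);b=ray(C,k(425,527),.122);e=a-b;print('dowel mid',(a+b)/2,np.linalg.norm(e),np.degrees(np.arctan2(e[1],e[0])))
o=ray(C,k(420,368),.138);print('block',o)
s1=ray(C,k(412,320),.058);print('shoulder?',s1)
yaw=np.arctan2(e[1],e[0])-np.pi/2
print(np.degrees(np.arctan2(tool()[0][1,1],tool()[0][0,1])),togo([o[0],o[1],.26],down(yaw)), [proj(C,[o[0],o[1],.058])],proj(C,[.575,.317,.058]))
E
```

```text
dowel mid [0.58026522 0.32100864 0.122     ] 0.12423556394026398 131.3910194744363
block [0.5808363  0.32136638 0.138     ]
shoulder? [0.58126651 0.31983073 0.058     ]
38.14925432059173 [-0.033  0.478  0.007 -0.007  0.001 -0.405] [array([327.52503533, 165.10998291])] [321.36154536 164.96938727]
```

```bash
python3 -m creep '0 0.48 0 0 0 -0.4;0 0.48 1.5 0 0 -0.4;0 0.48 3 0 0 -0.4;0 0.48 4.5 0 0 -0.4;0 0.48 6 0 0 -0.4;0 0.48 6.7 0 0 -0.4;0 0.48 7.1 0 0 -0.4;0 0.48 7.1 0 0 -0.4' && python3 -m creep '0 0 0 0 0 0;0 0 0 0 0 0;0 0 0 0 0 0;0 0 0 0 0 0;0 0 0 0 0 0;0 0 0 0 0 0;0 0 0 0 0 0;0 0 0 0 0 0;0 0 0 0 0 0;0 0 0 0 0 0' -1 20 && python3 -m creep '0 0 0 0 0 0;0 0 0 0 0 0;0 0 0 0 0 0;0 0 0 0 0 0;0 0 0 0 0 0' - 45
```

```text
time_s: 15.35
position: [0.5801, 0.3219, 0.0822]
eef_rot: [-0.001, 0.412, 0.911, -0.001]
force: [0.6, -0.4, -0.5]
opening: 0.0911
finger_force: 0.0
time_s: 16.35
position: [0.5801, 0.3233, 0.083]
eef_rot: [-0.0, 0.411, 0.912, -0.0]
force: [-0.6, -0.4, -0.6]
opening: 0.024
finger_force: 20.0
time_s: 16.85
position: [0.5802, 0.3233, 0.0831]
eef_rot: [-0.0, 0.411, 0.912, -0.0]
force: [0.1, -0.2, -1.3]
opening: 0.0236
finger_force: 45.0
```

Gripped at 24 mm. Lift straight up, then work out the carry and turn.

```bash
python3 -m creep '0 0 -0.3 0 0 0;0 0 -0.8 0 0 0;0 0 -1.5 0 0 0;0 0 -2.5 0 0 0;0 0 -3.5 0 0 0;0 0 -4 0 0 0;0 0 -4 0 0 0;0 0 -4 0 0 0'; python3 - <<'E'
from h import *
Rd=down(np.radians(61.3));off=Rd@[-.0018,0,0];print(tool()[1],togo(np.array([.611,.0172,.183])-off,Rd),r.sense()['force'])
im=r.snapshot('wrist');C=cam('wrist')
for d in r.cut_out('wrist','perch')[:2]:
  ys,xs=np.nonzero(d['region']);print(d['confidence'],d['uv'],xs.min(),xs.max(),ys.min(),ys.max())
p=tool()[1];R=tool()[0]
for x in(-.002,0,.002): print(x,'dowel near end top',proj(C,p+R@[x+.065,0,-.036-.006]),'shoulder front',proj(C,p+R@[x+.024,0,.033-.008]))
g=im.astype(int);print([(v,g[v,310:328].mean(0).astype(int).tolist()) for v in range(0,230,6)])
E
```

```text
time_s: 17.65
position: [0.5799, 0.3232, 0.1826]
eef_rot: [-0.0, 0.411, 0.912, -0.0]
force: [-0.3, -0.6, -1.6]
opening: 0.0239
finger_force: 45.0
[0.57991884 0.32324623 0.18261499] [-9.926e+00 -7.203e+00 -1.300e-02 -3.000e-03 -2.000e-03 -2.477e+00] [-0.28560786 -0.62736694 -1.60588685]
0.95 [317.8, 219.5] 285 352 131 347
-0.002 dowel near end top [315.5227246  136.46441628] shoulder front [316.36964927 186.14792592]
0 dowel near end top [315.51056491 131.8484332 ] shoulder front [316.36381449 183.22880627]
0.002 dowel near end top [315.49830943 127.19608696] shoulder front [316.35794939 180.2945233 ]
[(0, [149, 143, 126]), (6, [152, 145, 128]), (12, [148, 142, 125]), (18, [152, 146, 128]), (24, [153, 146, 129]), (30, [154, 147, 129]), (36, [151, 144, 126]), (42, [151, 144, 126]), (48, [149, 142, 125]), (54, [154, 148, 129]), (60, [152, 146, 128]), (66, [151, 144, 126]), (72, [152, 146, 128]), (78, [153, 147, 129]), (84, [150, 143, 126]), (90, [152, 146, 128]), (96, [151, 144, 127]), (102, [116, 111, 96]), (108, [101, 96, 84]), (114, [98, 94, 82]), (120, [99, 94, 82]), (126, [93, 87, 71]), (132, [79, 66, 44]), (138, [89, 71, 45]), (144, [89, 70, 43]), (150, [88, 69, 43]), (156, [88, 70, 41]), (162, [89, 70, 43]), (168, [95, 74, 45]), (174, [91, 71, 43]), (180, [88, 69, 42]), (186, [87, 68, 42]), (192, [86, 66, 39]), (198, [88, 68, 40]), (204, [86, 66, 39]), (210, [87, 68, 41]), (216, [86, 67, 40]), (222, [86, 67, 41]), (228, [88, 68, 41])]
```

```bash
python3 -m creep '-0.7 -0.5 0 0 0 -0.3;-1.9 -1.4 0 0 0 -0.6;-3.3 -2.4 0 0 0 -1;-4.7 -3.4 0 0 0 -1.4;-6.1 -4.4 0 0 0 -1.8;-7.5 -5.4 0 0 0 -2.1;-8.8 -6.4 0 0 0 -2.4;-9.6 -7 0 0 0 -2.48;-9.9 -7.2 0 0 0 -2.48;-9.93 -7.2 0 0 0 -2.48'; python3 - <<'E'
from h import *
Rd=down(np.radians(61.3));off=Rd@[-.0020,0,0]
im=r.snapshot('wrist');C=cam('wrist');R,p=tool();print(p,togo(np.array([.611,.0172,.15])-off,Rd))
ys,xs=np.nonzero(r.cut_out('wrist','perch')[0]['region']);print(xs.min(),xs.max(),ys.min(),ys.max())
for d in r.cut_out('wrist','stand')[:1]:
  m=d['region'];ys,xs=np.nonzero(m);print(d['confidence'],xs.min(),xs.max(),ys.min(),ys.max())
  # board far edge rows and side edges
B=[proj(C,np.array([.611,.0172,.02])+R@np.array([sx*.075,sy*.075,0])) for sx,sy in((1,-1),(1,1),(-1,1),(-1,-1))];print(np.round(B,1).tolist())
# check shoulder: top-cam cut
r.snapshot('top');T=cam('top');d=r.cut_out('top','perch')
for x in d[:2]: print(x['confidence'],x['uv'],ray(T,x['uv'],.22))
E
```

```text
time_s: 18.75
position: [0.6095, 0.0174, 0.1823]
eef_rot: [-0.001, 0.249, 0.969, -0.0]
force: [-0.3, 0.8, -1.9]
opening: 0.0239
finger_force: 45.0
[0.60958812 0.01836901 0.18245541] [ 7.000e-03 -1.400e-02  1.298e+00 -1.000e-03 -8.000e-03 -4.000e-03]
284 353 132 347
0.73 245 391 98 237
[[242.6, 100.8], [391.6, 100.8], [383.4, 237.9], [251.2, 238.0]]
0.89 [152.4, 276.8] [0.40547298 0.42898336 0.22      ]
0.55 [329.3, 202.7] [0.56593296 0.03876176 0.22      ]
```

```bash
python3 -m creep '0 0 0.6 0 0 0;0 0 1.1 0 0 0;0 0 1.5 0 0 0;0 0 1.7 0 0 0;0 0 1.9 0 0 0;0 0 1.9 0 0 0'; python3 -c "
from h import *
s=r.sense();print(s['position'],s['force'],s['ft_torque'])"
```

```text
time_s: 19.6
position: [0.6096, 0.0182, 0.1351]
eef_rot: [-0.0, 0.248, 0.969, -0.0]
force: [-0.1, -0.1, -1.0]
opening: 0.0235
finger_force: 45.0
[0.60960993 0.01819657 0.13513008] [-0.13750756 -0.13766247 -0.97460646] [ 0.02030562 -0.10648519 -0.02825843]
```

```bash
python3 -m creep '0 0 0.1 0 0 0;0 0 0.2 0 0 0;0 0 0.3 0 0 0;0 0 0.4 0 0 0;0 0 0.5 0 0 0;0 0 0.5 0 0 0'; python3 -c "
from h import *
s=r.sense();print(s['position'],s['force'],s['ft_torque'])"
```

```text
time_s: 20.2
position: [0.6096, 0.0181, 0.1227]
eef_rot: [-0.0, 0.248, 0.969, -0.0]
force: [-0.7, 0.9, -1.9]
opening: 0.0236
finger_force: 45.0
[0.60958356 0.01814228 0.1227437 ] [-0.7261736   0.85012458 -1.87494711] [ 0.05705913 -0.15726114 -0.06065316]
```

```bash
python3 -m creep '0 0 0.15 0 0 0;0 0 0.3 0 0 0;0 0 0.42 0 0 0;0 0 0.55 0 0 0;0 0 0.65 0 0 0;0 0 0.65 0 0 0'; python3 -c "
from h import *
s=r.sense();print(s['position'],s['force'],s['ft_torque'])"
```

```text
time_s: 20.8
position: [0.6098, 0.0182, 0.1068]
eef_rot: [-0.0, 0.248, 0.969, 0.0]
force: [-2.6, 0.2, 5.1]
opening: 0.0238
finger_force: 45.0
[0.60982725 0.01816973 0.1067517 ] [-2.58883618  0.21894519  5.08808287] [0.01956741 0.39378323 0.00935648]
```

```bash
python3 -m creep '0 0 0.08 0 0 0;0 0 0.16 0 0 0;0 0 0.2 0 0 0;0 0 0.22 0 0 0;0 0 0.22 0 0 0;0 0 0.22 0 0 0' - 60; python3 -c "
from h import *
s=r.sense();print(s['position'],s['force'],s['ft_torque'])"
```

```text
time_s: 21.4
position: [0.6099, 0.0182, 0.103]
eef_rot: [0.001, 0.248, 0.969, 0.0]
force: [-9.3, -0.2, 26.9]
opening: 0.0238
finger_force: 60.0
[0.60991011 0.01815434 0.10301632] [-9.26726366 -0.15137779 26.92220838] [ 0.07174597  1.91222219 -0.05539621]
```

```bash
python3 -m creep '0.02 -0.01 0 0 0 0;0.03 -0.015 0 0 0 0;0.03 -0.015 0 0 0 0;0.03 -0.015 0 0 0 0'; python3 - <<'E'
from h import *
s=r.sense();print(s['position'],s['force'],s['ft_torque'])
S=cam('scene');im=r.snapshot('scene');d=r.cut_out('scene','perch')
for x in d[:3]: print(x['confidence'],x['uv'],x['region'].sum())
o=np.array([.611,.0172,0]);print('grip proj',proj(S,o+[0,0,.139]))
a=np.array([np.cos(np.radians(151.3)),np.sin(np.radians(151.3)),0])*.065
print('dowel ends',proj(S,o+[0,0,.139]+a),proj(S,o+[0,0,.139]-a))
for x in d[:3]:
  m=x['region'];ys,xs=np.nonzero(m);print(xs.min(),ys[xs==xs.min()],xs.max(),ys[xs==xs.max()],ys.min(),ys.max())
E
```

```text
time_s: 21.8
position: [0.6098, 0.0182, 0.103]
eef_rot: [0.001, 0.248, 0.969, 0.0]
force: [-4.5, 0.9, 23.1]
opening: 0.0236
finger_force: 60.0
[0.60977031 0.01818756 0.10297163] [-4.47281725  0.91036963 23.05203475] [ 0.06473126  1.04053881 -0.02469651]
0.95 [478.3, 247.9] 768
0.82 [291.3, 199.7] 294
grip proj [293.23090445 189.27702008]
dowel ends [316.12583745 184.11150002] [269.83592164 194.55536062]
457 [234 235 236] 507 [249 250 251 252] 233 271
270 [193 194] 317 [185] 185 212
```

```bash
python3 -m creep '0.03 -0.015 0.03 0 0 0;0.03 -0.015 0.05 0 0 0;0.03 -0.015 0.05 0 0 0;0.03 -0.015 0.05 0 0 0;0.03 -0.015 0.05 0 0 0'; python3 -c "
from h import *
s=r.sense();print(s['position'],s['force'],s['ft_torque'])"
```

```text
time_s: 22.4
position: [0.6098, 0.0182, 0.1029]
eef_rot: [0.002, 0.248, 0.969, 0.0]
force: [-6.6, 0.4, 37.4]
opening: 0.0235
finger_force: 60.0
[0.6098051  0.01816306 0.10294533] [-6.58374059  0.38025619 37.42331253] [0.08041016 1.58293352 0.00508709]
```

A firm stop at TCP z 0.103, which is exactly the home height: more command only raises the force. I'll ease the push a little and hand in.

```bash
python3 -m creep '0.01 0 -0.04 0 0 0;0.01 0 -0.04 0 0 0;0.01 0 -0.04 0 0 0;0.01 0 -0.04 0 0 0' && python3 -c "
from h import *
s=r.sense();print(s['position'],s['force'],s['finger_force'])
r.snapshot('scene');print([(x['confidence'],x['uv']) for x in r.cut_out('scene','cup')[:2]],proj(cam('scene'),[.507,-.277,.035]))
print(r.finish_job())"
```

```text
time_s: 22.8
position: [0.6096, 0.0182, 0.103]
eef_rot: [0.002, 0.248, 0.969, 0.0]
force: [-1.3, -0.7, 22.4]
opening: 0.0235
finger_force: 60.0
[0.60957407 0.01819972 0.102979  ] [-1.25167365 -0.69207042 22.41448608] 60.007063150405884
[(0.62, [254.5, 153.3])] [255.04765716 153.86647496]
the job is handed in; nothing more can be done
None
```

I handed the job in at about 23 s: the cup stands upright in the tray and the perch is gripped (60 N) and pressed against a firm stop at the expected home height (about 22 N push); no verdict came back.

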